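Switch off the lab shaker and hold up the sample carrier

TASK

Flip the isolator's red-knobbed toggle over to off (away from the robot, to the red dot) so that the shaker is dead; only then take the steel jar carrier by its blue bar and lift it, with its three jars, about 10 cm straight up off the shaker's mat so the samples can be looked at. Keep it level, tip no jar over, leave everything else on the bench where it is, and finish while still holding the carrier level and motionless in the air above the shaker.

Things in the scene. Friction and masses are not known exactly. Their poses are not given: they have to be found in the camera images.
- shaker: orbital shaker, fixed: white box with a square 240 x 240 mm aluminium platform and black rubber mat; origin at the centre of its underside on the bench, z up, mat top 92 mm above the origin, front with dark panel faces its -x. It may stand left or right of the isolator.
- isolator: isolator switch box, fixed: grey, yellow top, 110 (x) x 80 (y) x 60 mm high; origin at the centre of its underside, z up; green dot on the top at its -x end (on, nearer the robot), red dot at its +x end (off).
- toggle (a joint): angle of the isolator's toggle, rad: 0 = on, leaning 0.6 rad (34 deg) from upright towards the box's -x; 1.2 = off, leaning as much towards its +x. Weighted, over-centre: it resists lightly (under 0.1 N m, under 2 N at the knob) until upright at 0.6, then falls over to the other stop by itself.
- toggle_pivot (a point): pivot of the toggle, 66 mm above the isolator's underside and over its centre; the toggle swings in the box's x-z plane
- toggle_knob (a point): centre of the red ball, 24 mm across, at the end of the toggle, 75 mm from the pivot on a 10 mm round steel rod
- carrier: steel jar carrier, loose on the shaker's mat, about 0.3 kg empty and 0.5 kg with jars: tray 58 (x) x 166 (y) x 16 mm high with three pockets in a row along y at -54, 0, +54 mm (pocket floor 4 mm up), an upright end plate at each y end (outsides 174 mm apart, 30 mm wide, 122 mm high) and a blue bar between their tops. Origin at the centre of its underside, z up.
- carrier_grip (a point): centre of the carrier's blue bar, 115 mm above the carrier's underside; the bar runs along the carrier's y, 166 mm long, 12 mm wide (x), 14 mm high; 45 mm free between bar and jar lids; best gripped here, at the balance
- jar_a: sealed sample jar with white lid, clear, 44 mm across the lid, 62 mm high, about 70 g, standing loose in one of the carrier's pockets; origin at the centre of its underside, z up
- jar_b: sealed sample jar with orange lid, clear, 44 mm across the lid, 62 mm high, about 70 g, standing loose in one of the carrier's pockets; origin at the centre of its underside, z up
- jar_c: sealed sample jar with green lid, clear, 44 mm across the lid, 62 mm high, about 70 g, standing loose in one of the carrier's pockets; origin at the centre of its underside, z up
- spare_jar: bystander: the same kind of jar with a white lid, 62 mm high, standing on the bench at the left side, beyond the beaker; origin under its centre
- tube_a: bystander: filled brown squeeze tube standing on its white 48 mm cap, 173 mm high, up to 60 mm wide, near the bench's far edge; origin under its centre
- tube_b: bystander: filled brown squeeze tube standing on its white 48 mm cap, 173 mm high, up to 60 mm wide, near the bench's far edge; origin under its centre
- tube_c: bystander: filled brown squeeze tube standing on its white 48 mm cap, 173 mm high, up to 60 mm wide, near the bench's far edge; origin under its centre
- beaker: bystander: glass beaker 72 mm across, 85 mm high, at the left side; origin under its centre
- wash_bottle: bystander: white bottle with red cap, 60 mm across, 160 mm high, at the right side; origin under its centre

How it is judged (in metres and radians):
On the way, in this order (a step that is already met when the one before it is completed fails the run):
1. the toggle is flipped to off (value of joint toggle above 1 rad), for 0.2 s.
2. the carrier with its jars is held level and still, clear above the shaker (value of joint toggle above 1 rad and z of carrier in the frame of shaker between 0.152 and 0.252 m and horizontal distance between carrier and shaker below 0.12 m and angle between carrier's own z axis and vertical below 0.12 rad and linear speed of carrier below 0.03 m/s and angular speed of carrier below 0.2 rad/s and contact force between carrier and the fingers above 2 N and contact force between carrier and shaker below 0.1 N), for 0.5 s.
At the end, for the whole second after the job is handed in: Toggle above 1.0 rad; carrier held by the fingers (over 2 N), off the shaker, its underside 60 to 160 mm above the mat, within 120 mm sideways of the shaker's centre, level within 0.12 rad, still (under 0.03 m/s, 0.2 rad/s), all three jars upright in its pockets (all of step 2 and z of jar_a in the frame of carrier between -0.005 and 0.014 m and horizontal distance between each of jar_a, jar_b, jar_c and carrier below 0.07 m and angle between each of jar_a, jar_b, jar_c's own z axis and vertical below 0.2 rad and z of jar_b in the frame of carrier between -0.005 and 0.014 m and z of jar_c in the frame of carrier between -0.005 and 0.014 m); the arm keeps its last pose, push and grip.
It fails at once if the carrier leaves the mat while the toggle is not off (value of joint toggle below 1 rad and z of carrier in the frame of shaker above 0.104 m).
It fails at once if the carrier is tipped by more than 0.3 rad (angle between carrier's own z axis and vertical above 0.3 rad).
It fails at once if a jar falls over (angle between any of jar_a, jar_b, jar_c's own z axis and vertical above 0.5 rad).
It fails at once if a bystander is moved by more than 30 mm (distance of any of spare_jar, tube_a, tube_b, tube_c, beaker, wash_bottle from where it was at the start of the episode above 0.03 m).
It also fails if it takes over 48 s, if anything falls off the work surface, if the arm or the gripper's body presses on something with over 40 N, if the wrist force passes 120 N, or if a joint passes its speed limit or range.

ROBOT

A 6-joint arm with a two-finger parallel gripper is mounted at the origin on the work surface. World frame = base frame: x ahead of the robot, y to its left, z up, the work surface at z = 0. Lengths are in m, angles in degrees, forces in N, time in s.
With the tool pointing down it reaches from about 0.35 to 0.875 m from the base axis. Payload 15.5 kg.
Tool frame: the origin (TCP) lies on the centre line of the jaws, within the pads' length; the fingertips stand 17 mm ahead of it and the grasp point (between the pads) lies 2 mm behind it; z points along the fingers, y is the direction in which the jaws open and shut (so a half turn about z gives the same grasp; the last joint's range is limited). The gripper opens to 85 mm and grips with 20 to 120 N. Pads are 22 mm wide; open, the fingers measure 114 mm over their backs; the gripper's body (76 mm by 85 mm) begins 54 mm behind the grasp point. The pads swing forward as they close: fully open they stand 13 mm farther back than shut.
Start: joints at [71.018, 28.281, 77.091, -0, 74.628, -5.472], TCP at [0.146, 0.608, 0.248] pointing down, gripper open.
Joint ranges: [-166.48, 166.48], [-47.26, 123.95], [12.59, 153.08], [-70.14, 250.14], [6.76, 159.57], [-176.63, 176.63]. Speed limits (degrees/s): [108.29, 108.29, 147.25, 172.46, 172.46, 172.46].

INTERFACE

Orientations are given as a 3x3 rotation matrix whose columns are the frame's x, y, z axes.
In Python, from bench import status, cams, close_job gives the robot as it stands. The module is installed in compiled form; this text tells all that it offers.
- The arm moves only by the tool jog_arm, never from a script. Its argument "rows" is a list of rows, each an object with "offset": the shift along the tool's x, y, z in cm, a list of three; "dr": the turn, a rotation vector about the tool's x, y, z in degrees, a list of three; "fingers": the closure, from -1 (fully open) to 1 (shut). In form: [{"offset": [x, y, z], "dr": [rx, ry, rz], "fingers": fingers}, ...]. A call has 1 to 12 rows; each row shifts and turns the commanded pose from where the row before left it, along the tool's axes as they then stand; what a row does not reach is not made up. A row lasts 1/10 s, in which the tool goes at most 50 mm and 8.59 degrees, less where a joint would pass 70% of its speed; a pose out of reach is approached as far as the arm can. A call with a gripper value outside its range is refused whole. The fingers move at their own pace and stop on an object; the grip force is fixed at half the most. Time passes only in rows, so rows that do not move let the fingers close. It gives the time, the measured TCP pose, the force and the opening at its end, in the units of the state.
- status.get_state(): the state, without advancing time (a new reading comes with each control period).
- cams.camera(name): name is "side" or "top" or "wrist"; returns (picture, depth): 480x640x3 uint8, blue, green, red; 480x640 float32, m along the optical axis (not along the pixel's ray), 0 where there is no reading.
- cams.camera_info(name): a dict with "intrinsics" (3x3 intrinsics, pixels), "cam_to_world" (4x4, takes a point from camera to world coordinates). Camera axes: x right, y down, z forward; pixel columns grow to the right and rows downward; lengths in m; the calibration is good to about 2 mm. A picture is of the moment at which its call begins: read the wrist's pose just before it. camera_info takes no time and is no camera call; for the wrist camera it gives the pose at the moment of the call.
- close_job(): hands the job in, once; it reports no verdict.
The state is a dict: "time": time; "q": joint angles; "qd": joint speeds; "joint_torque": joint torques, N m; "position": TCP position; "orientation": TCP orientation; "force": force on the tool from outside, world axes, zero at the start; "moment": the same for the moment, N m; "grip_width": finger opening in m.
Only numpy, scipy, OpenCV 4.12 (cv2) and the standard library are available. Lean on these libraries where they do the work, as an engineer would, in place of code of your own. Each camera call takes 0.05 s, during which the arm holds its last target. There are 200 camera calls.

## Working session

There is one attempt and no reset: what is moved stays moved. The work goes in short steps, Python scripts to look and compute and a tool call to move; the robot and the scene stay as the last step left them, time stands still between calls to the robot, and variables do not carry over. Pictures are saved under pics/ and viewed, about 8 in all and at most 12, crops included, and the job is handed in when it is done.

Besides the shell and the picture viewer there is one more tool, called after "Emit:" as name(argument=value, ...), one argument or row to a line, values as JSON. jog_arm: Moves the arm, as the interface text tells. Its arguments: {"type":"object","properties":{"rows":{"type":"array","items":{"type":"object","properties":{"offset":{"type":"array","items":{"type":"number"}},"dr":{"type":"array","items":{"type":"number"}},"fingers":{"type":"number"}}}}},"required":["rows"]}

```bash
mkdir -p pics
cat > h.py <<'E'
import numpy as np, cv2
from bench import status, cams
def grab(n):
    i=cams.camera_info(n); p,d=cams.camera(n); return p,d,np.array(i["intrinsics"]),np.array(i["cam_to_world"])
def cloud(d,K,T):
    v,u=np.mgrid[:480,:640]; P=np.stack([(u-K[0,2])/K[0,0]*d,(v-K[1,2])/K[1,1]*d,d,np.ones_like(d)],-1)
    return (P@T.T)[...,:3]
E
python3 - <<'E'
from h import *
for n in("top","side"):
    p,d,K,T=grab(n); cv2.imwrite(f"pics/{n}1.png",p); np.savez(f"{n}1.npz",p=p,d=d,K=K,T=T); print(n,T.round(3))
s=status.get_state();print(s["time"],s["position"],s["orientation"],s["force"],s["grip_width"])
E
```

```text
top [[ 0.011 -0.996  0.089  0.434]
 [-1.    -0.013 -0.02   0.024]
 [ 0.022 -0.089 -0.996  1.908]
 [ 0.     0.     0.     1.   ]]
side [[ 0.771 -0.482  0.415  0.071]
 [-0.636 -0.574  0.515 -0.61 ]
 [-0.01  -0.661 -0.75   1.07 ]
 [ 0.     0.     0.     1.   ]]
0.1 [0.14590813 0.6073957  0.24774477] [[-9.72331733e-01  2.33604068e-01 -3.74688810e-04]
 [ 2.33604343e-01  9.72331133e-01 -1.08539903e-03]
 [ 1.10767966e-04 -1.14289685e-03 -9.99999341e-01]] [-0.58264144 -0.10880053 -0.11285095] 0.08529704457542665
```

View pics/top1.png

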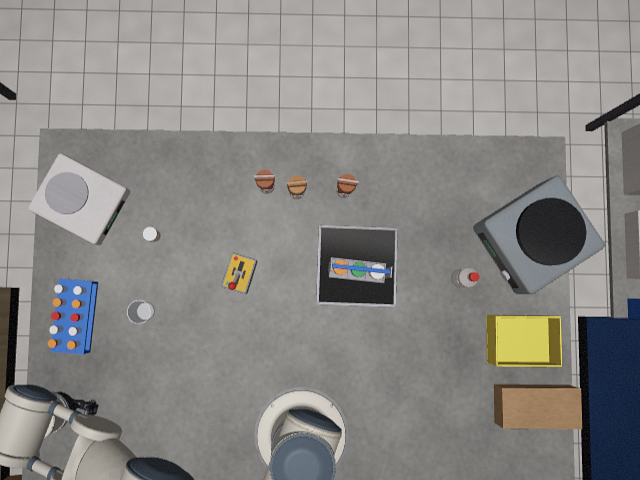

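View pics/side1.png

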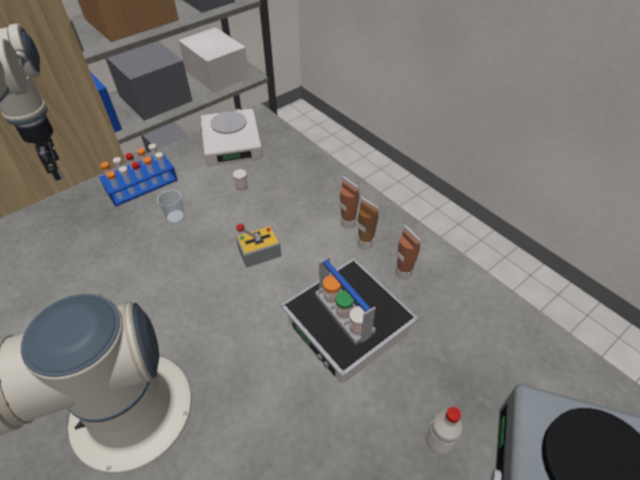

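The top view shows the isolator at about (239,272) with its red knob at (232,286). The shaker is at (357,265), with the blue bar running from (332,263) to (391,274). Next I'll measure these.

Run:
```python
from h import *
for n,rois in (("top",dict(yel=(215,240,270,305),red=(215,275,245,305),reddot=(236,245,262,268),bar=(320,250,400,285))),("side",dict(yel=(225,215,290,270),red=(230,218,250,238),bar=(310,250,385,320)))):
    z=np.load(n+"1.npz");p,d,K,T=[z[k] for k in "pdKT"];X=cloud(d,K,T);h=cv2.cvtColor(p,cv2.COLOR_BGR2HSV)
    H,S,V=cv2.split(h)
    for k,(a,b,c,e) in rois.items():
        m={"y":(H>18)&(H<35)&(S>130)&(V>90),"r":((H<6)|(H>172))&(S>150),"b":(H>100)&(H<125)&(S>130)}[k[0]]
        q=np.zeros_like(m);q[b:e,a:c]=m[b:e,a:c]; 
        P=X[q]; P=P[P[:,2]>0.03] ;r=cv2.minAreaRect(np.argwhere(q)[:,::-1].astype(np.float32))
        print(n,k,q.sum(),"px",r,"med",np.median(P,0).round(4),"z",np.percentile(P[:,2],[5,95]).round(3))
        # cast rays on plane
        zp={"y":.06,"r":.128 if k=="red" else .06,"b":.214}[k[0]]
        uv=np.r_[cv2.boxPoints(r),[r[0]],[np.argwhere(q)[:,::-1].mean(0)]]
        R=np.c_[(uv-K[[0,1],2])/K[[0,1],[0,1]],np.ones(6)]@T[:3,:3].T
        print((T[:3,3]+R*((zp-T[2,3])/R[:,2:])).round(4)[:,:2].tolist())
```

```text
top yel 492 px ((238.37240600585938, 272.68670654296875), (22.610326766967773, 31.923009872436523), 17.65012550354004) med [0.5012 0.1916 0.0621] z [0.054 0.07 ]
[[0.46, 0.2456], [0.5533, 0.2182], [0.5331, 0.1519], [0.4399, 0.1796], [0.4965, 0.1989], [0.4983, 0.1957]]
top red 40 px ((232.0, 286.0), (6.0, 6.0), 90.0) med [0.4549 0.2099 0.138 ] z [0.13  0.145]
[[0.4636, 0.2193], [0.4638, 0.2017], [0.4462, 0.2013], [0.446, 0.2189], [0.4549, 0.2103], [0.4558, 0.2108]]
top reddot 4 px ((236.00001525878906, 258.0000305175781), (1.4142134189605713, 1.4142134189605713), 45.0) med [0.5414 0.2068 0.0603] z [0.059 0.066]
[[0.5413, 0.2101], [0.5444, 0.2071], [0.5414, 0.204], [0.5383, 0.207], [0.5414, 0.2071], [0.5414, 0.2063]]
top bar 211 px ((360.5141296386719, 268.3634948730469), (57.62352752685547, 4.184565544128418), 5.90614128112793) med [ 0.5079 -0.1599  0.2146] z [0.205 0.22 ]
[[0.509, -0.0773], [0.5207, -0.0784], [0.506, -0.2403], [0.4942, -0.239], [0.5075, -0.1587], [0.5073, -0.1599]]
side yel 407 px ((257.52392578125, 238.99241638183594), (17.66637420654297, 34.63010787963867), 72.47443389892578) med [0.4883 0.1891 0.0632] z [0.06  0.067]
[[0.4638, 0.2451], [0.5608, 0.2173], [0.5339, 0.1541], [0.4404, 0.1822], [0.4991, 0.1993], [0.4959, 0.1943]]
side red 33 px ((240.00003051757812, 227.00003051757812), (5.656853675842285, 5.656853675842285), 45.0) med [0.4542 0.2042 0.1361] z [0.131 0.142]
[[0.4502, 0.2189], [0.4669, 0.2245], [0.4669, 0.2048], [0.4504, 0.1994], [0.4586, 0.2118], [0.4578, 0.2116]]
side bar 388 px ((346.0116882324219, 285.3132629394531), (64.44194030761719, 7.101405143737793), 48.57633590698242) med [ 0.507  -0.1688  0.2141] z [0.134 0.218]
[[0.5052, -0.0829], [0.5237, -0.0802], [0.5075, -0.2409], [0.4906, -0.2422], [0.5064, -0.1649], [0.5065, -0.1696]]
```

Box centre is about (0.497, 0.199) with yaw −16°, and the bar centre about (0.507, −0.160) with yaw −5°. I'll move behind the knob with the fingers shut.

Emit:
jog_arm(
  rows=[
    {"offset":[-2.85,-2.58,0],"dr":[0,0,0],"fingers":1},
    {"offset":[-2.85,-2.58,0],"dr":[0,0,0],"fingers":1},
    {"offset":[-2.85,-2.58,0],"dr":[0,0,0],"fingers":1},
    {"offset":[-2.85,-2.58,0],"dr":[0,0,0],"fingers":1},
    {"offset":[-2.85,-2.58,0],"dr":[0,0,0],"fingers":1},
    {"offset":[-2.85,-2.58,0],"dr":[0,0,0],"fingers":1},
    {"offset":[-2.85,-2.58,0],"dr":[0,0,0],"fingers":1},
    {"offset":[-2.85,-2.58,0],"dr":[0,0,0],"fingers":1},
    {"offset":[-2.85,-2.58,0],"dr":[0,0,0],"fingers":1},
    {"offset":[-2.85,-2.58,0],"dr":[0,0,0],"fingers":1},
    {"offset":[-2.85,-2.58,0],"dr":[0,0,0],"fingers":1},
    {"offset":[-2.85,-2.58,0],"dr":[0,0,0],"fingers":1},
  ],
)

```text
time: 1.3
position: [0.4067, 0.2253, 0.2482]
orientation: [[-0.972, 0.234, -0.0], [0.234, 0.972, -0.0], [0.0, -0.0, -1.0]]
force: [0.5, -0.0, 1.5]
grip_width: 0.0001
```

Emit:
jog_arm(
  rows=[
    {"offset":[0,0,3]},
    {"offset":[0,0,3]},
    {"offset":[0,0,3]},
    {"offset":[0,0,2.6]},
    {"offset":[0,0,0]},
    {"offset":[0,0,0]},
  ],
)

```text
validation failed for argument at $.ro...
```

Emit:
jog_arm(
  rows=[
    {"offset":[0,0,3],"dr":[0,0,0],"fingers":1},
    {"offset":[0,0,3],"dr":[0,0,0],"fingers":1},
    {"offset":[0,0,3],"dr":[0,0,0],"fingers":1},
    {"offset":[0,0,2.6],"dr":[0,0,0],"fingers":1},
    {"offset":[0,0,0],"dr":[0,0,0],"fingers":1},
    {"offset":[0,0,0],"dr":[0,0,0],"fingers":1},
  ],
)

```text
time: 1.9
position: [0.4061, 0.2267, 0.1326]
orientation: [[-0.972, 0.234, -0.001], [0.234, 0.972, -0.0], [0.001, -0.001, -1.0]]
force: [-0.0, -0.0, 0.3]
grip_width: 0.0002
```

Run:
```python
from h import *
s=status.get_state();print(s["position"],s["force"],s["time"])
p=grab("side")[0]; cv2.imwrite("pics/s2.png",cv2.resize(p[140:300,170:390],(770,560),interpolation=cv2.INTER_CUBIC))
```

```text
[0.40613079 0.22674396 0.13255648] [-0.0378723  -0.02528463  0.33112515] 1.9
```

View pics/s2.png

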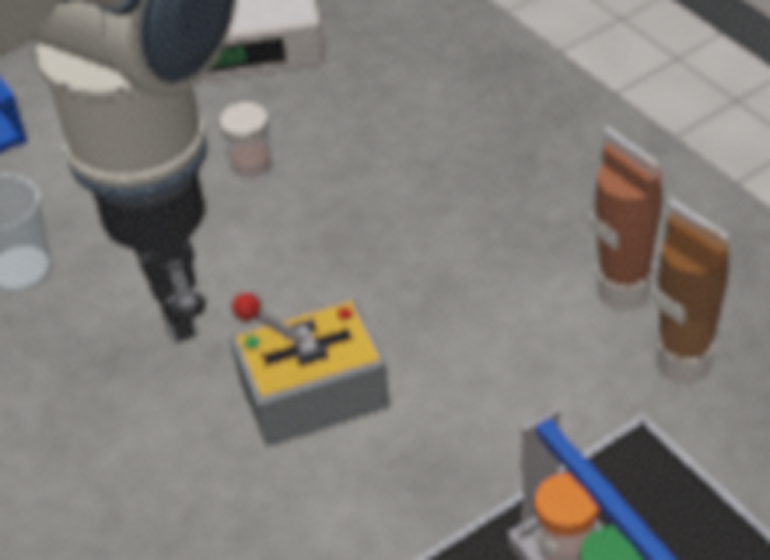

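The shut fingers stand in line behind the knob at crop pixel (245,305). Now I'll push along the swing plane.

Emit:
jog_arm(
  rows=[
    {"offset":[-1,-0.05,0],"dr":[0,0,0],"fingers":1},
    {"offset":[-1,-0.05,0],"dr":[0,0,0],"fingers":1},
    {"offset":[-0.8,-0.04,0],"dr":[0,0,0],"fingers":1},
    {"offset":[-0.8,-0.04,0],"dr":[0,0,0],"fingers":1},
    {"offset":[-0.8,-0.04,0],"dr":[0,0,0],"fingers":1},
    {"offset":[-0.8,-0.04,0],"dr":[0,0,0],"fingers":1},
    {"offset":[-0.8,-0.04,0],"dr":[0,0,0],"fingers":1},
    {"offset":[-0.8,-0.04,0],"dr":[0,0,0],"fingers":1},
    {"offset":[-0.8,-0.04,0],"dr":[0,0,0],"fingers":1},
    {"offset":[-0.8,-0.04,0],"dr":[0,0,0],"fingers":1},
    {"offset":[-0.8,-0.04,0],"dr":[0,0,0],"fingers":1},
    {"offset":[0,0,0],"dr":[0,0,0],"fingers":1},
  ],
)

```text
time: 3.15
position: [0.4958, 0.2006, 0.1323]
orientation: [[-0.972, 0.234, 0.001], [0.234, 0.972, 0.0], [-0.001, 0.0, -1.0]]
force: [-0.3, -0.0, 0.2]
grip_width: -0.0
```

Emit:
jog_arm(
  rows=[
    {"offset":[0,0,0],"dr":[0,0,0],"fingers":1},
    {"offset":[2,0,0],"dr":[0,0,0],"fingers":1},
    {"offset":[3,0,0],"dr":[0,0,0],"fingers":1},
    {"offset":[3,0,0],"dr":[0,0,0],"fingers":1},
    {"offset":[0,0,-4],"dr":[0,0,0],"fingers":1},
    {"offset":[0,0,-4],"dr":[0,0,0],"fingers":0},
    {"offset":[0,0,-4],"dr":[0,0,0],"fingers":-0.5},
    {"offset":[0,0,-4],"dr":[0,0,0],"fingers":-1},
    {"offset":[0,0,-3],"dr":[0,0,0],"fingers":-1},
    {"offset":[0,0,0],"dr":[0,0,0],"fingers":-1},
  ],
)

```text
time: 4.15
position: [0.4178, 0.2202, 0.3261]
orientation: [[-0.972, 0.233, 0.006], [0.233, 0.972, 0.002], [-0.005, 0.004, -1.0]]
force: [1.6, -0.1, -0.8]
grip_width: 0.0723
```

Run:
```python
from h import *
s=status.get_state();print(s["position"],s["force"],s["time"],s["grip_width"],s["q"])
p=grab("side")[0]; cv2.imwrite("pics/s3.png",cv2.resize(p[140:300,170:390],(770,560),interpolation=cv2.INTER_CUBIC))
```

```text
[0.4178373  0.22015179 0.32605159] [ 1.60360746 -0.11831609 -0.75383069] 4.15 0.07234223111538927 [ 2.05322675e+01  1.12354800e+01  9.11519782e+01  3.04762363e-03
  7.72401711e+01 -5.59785397e+01]
```

View pics/s3.png

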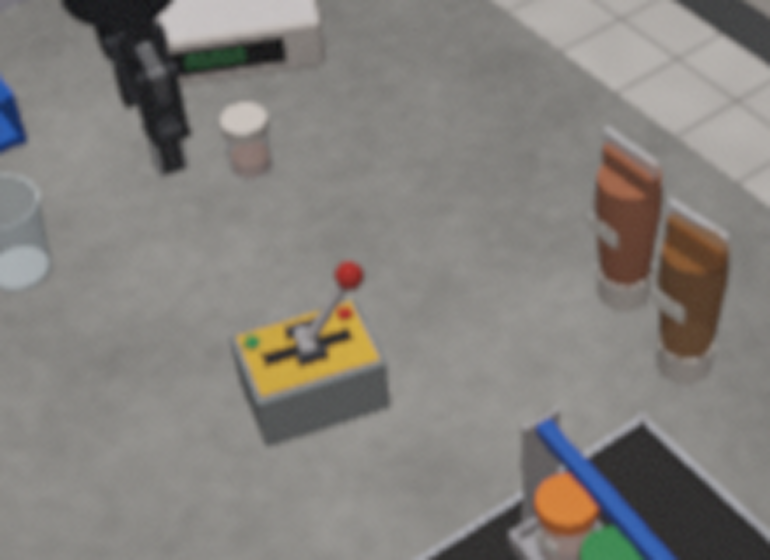

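The toggle is off: the knob has moved to crop pixel (348,275), over the red dot. Next I'll move above the bar.

Emit:
jog_arm(
  rows=[
    {"offset":[-1.75,-3.49,0],"dr":[0,0,0],"fingers":-1},
    {"offset":[-1.75,-3.49,0],"dr":[0,0,0],"fingers":-1},
    {"offset":[-1.75,-3.49,0],"dr":[0,0,0],"fingers":-1},
    {"offset":[-1.75,-3.49,0],"dr":[0,0,0],"fingers":-1},
    {"offset":[-1.75,-3.49,0],"dr":[0,0,0],"fingers":-1},
    {"offset":[-1.75,-3.49,0],"dr":[0,0,0],"fingers":-1},
    {"offset":[-1.75,-3.49,0],"dr":[0,0,0],"fingers":-1},
    {"offset":[-1.75,-3.49,0],"dr":[0,0,0],"fingers":-1},
    {"offset":[-1.75,-3.49,0],"dr":[0,0,0],"fingers":-1},
    {"offset":[-1.75,-3.49,0],"dr":[0,0,0],"fingers":-1},
  ],
)

```text
time: 5.2
position: [0.5049, -0.162, 0.3208]
orientation: [[-0.972, 0.234, -0.002], [0.234, 0.972, 0.001], [0.002, 0.001, -1.0]]
force: [0.2, -0.3, -0.3]
grip_width: 0.0855
```

Emit:
jog_arm(
  rows=[
    {"offset":[0,0,0],"dr":[0,0,7],"fingers":-1},
    {"offset":[0,0,0],"dr":[0,0,7],"fingers":-1},
    {"offset":[0,0,0],"dr":[0,0,7],"fingers":-1},
    {"offset":[0,0,0],"dr":[0,0,7],"fingers":-1},
    {"offset":[0,0,0],"dr":[0,0,7],"fingers":-1},
    {"offset":[0,0,0],"dr":[0,0,7],"fingers":-1},
    {"offset":[0,0,0],"dr":[0,0,7],"fingers":-1},
    {"offset":[0,0,0],"dr":[0,0,7],"fingers":-1},
    {"offset":[0,0,0],"dr":[0,0,7],"fingers":-1},
    {"offset":[0,0,0],"dr":[0,0,7],"fingers":-1},
    {"offset":[0,0,0],"dr":[0,0,7],"fingers":-1},
    {"offset":[0,0,0],"dr":[0,0,4.7],"fingers":-1},
  ],
)

```text
time: 6.4
position: [0.5048, -0.1602, 0.3208]
orientation: [[0.096, 0.995, -0.002], [0.995, -0.096, 0.001], [0.001, -0.002, -1.0]]
force: [-0.5, -0.3, 1.1]
grip_width: 0.0853
```

Emit:
jog_arm(
  rows=[
    {"offset":[0,0,0],"dr":[0,0,0],"fingers":-1},
    {"offset":[0,0,0],"dr":[0,0,0],"fingers":-1},
    {"offset":[0,0,0],"dr":[0,0,0],"fingers":-1},
  ],
)

```text
time: 6.7
position: [0.5052, -0.1606, 0.3218]
orientation: [[0.089, 0.996, -0.001], [0.996, -0.089, 0.0], [0.0, -0.001, -1.0]]
force: [0.1, -0.3, 0.0]
grip_width: 0.0857
```

Run:
```python
from h import *
s=status.get_state();print(s["position"],np.array(s["orientation"]).round(4).tolist(),s["force"],s["time"],s["grip_width"])
p,d,K,T=grab("wrist"); cv2.imwrite("pics/w1.png",p); print(T.round(3))
H,S,V=cv2.split(cv2.cvtColor(p,cv2.COLOR_BGR2HSV)); q=((H>100)&(H<125)&(S>130)).astype(np.uint8)
n,l,st,c=cv2.connectedComponentsWithStats(q); i=1+st[1:,4].argmax(); q=l==i
P=cloud(d,K,T)[q]; print(q.sum(),st[i],np.median(P,0),np.percentile(P,[1,99],axis=0).round(4).tolist())
top=P[P[:,2]>np.percentile(P[:,2],50)-.004][:,:2].astype(np.float32)
r=cv2.minAreaRect(top);print(r,cv2.boxPoints(r).round(4).tolist())
```

```text
[ 0.50520301 -0.16057372  0.32176449] [[0.0886, 0.9961, -0.0008], [0.9961, -0.0886, 0.0004], [0.0003, -0.0009, -1.0]] [ 0.06961608 -0.27322733  0.04777388] 6.7 0.08573321083210408
[[ 0.996 -0.085 -0.025  0.512]
 [-0.088 -0.959 -0.269 -0.092]
 [-0.001  0.27  -0.963  0.448]
 [ 0.     0.     0.     1.   ]]
3782 [ 314  119   20  231 3782] [ 0.50845012 -0.14892412  0.21428038] [[0.4958, -0.2403, 0.2121], [0.5193, -0.0797, 0.216]]
((0.5075326561927795, -0.16050639748573303), (0.16459156572818756, 0.011337445117533207), 84.42010498046875) [[0.49390000104904175, -0.2418999969959259], [0.5052000284194946, -0.24300000071525574], [0.5212000012397766, -0.07919999957084656], [0.5098999738693237, -0.07800000160932541]]
```

View pics/w1.png

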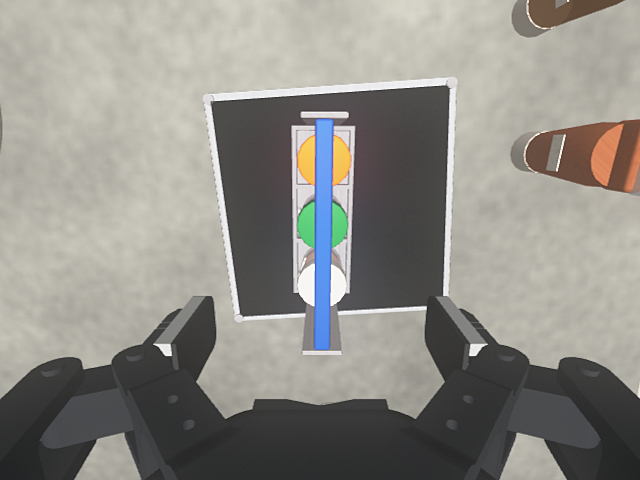

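The wrist view shows the bar (u≈323, v 119–350) centred between the jaws and parallel to the pads. Its centre is (0.5075, −0.1605) with the top at 0.214, so I'll shift 2.3 mm and descend to TCP z = 0.205.

Emit:
jog_arm(
  rows=[
    {"offset":[0,0.23,2],"dr":[0,0,0],"fingers":-1},
    {"offset":[0,0,2],"dr":[0,0,0],"fingers":-1},
    {"offset":[0,0,2],"dr":[0,0,0],"fingers":-1},
    {"offset":[0,0,2],"dr":[0,0,0],"fingers":-1},
    {"offset":[0,0,2],"dr":[0,0,0],"fingers":-1},
    {"offset":[0,0,1],"dr":[0,0,0],"fingers":-1},
    {"offset":[0,0,0.7],"dr":[0,0,0],"fingers":-1},
    {"offset":[0,0,0],"dr":[0,0,0],"fingers":-1},
    {"offset":[0,0,0],"dr":[0,0,0],"fingers":-1},
    {"offset":[0,0,0],"dr":[0,0,0],"fingers":-1},
  ],
)

```text
time: 7.75
position: [0.5081, -0.1611, 0.2061]
orientation: [[0.091, 0.996, 0.001], [0.996, -0.091, -0.001], [-0.0, 0.001, -1.0]]
force: [-1.6, -0.3, -0.3]
grip_width: 0.0851
```

Run:
```python
from h import *
s=status.get_state();print(s["position"],s["force"],s["time"])
p=grab("wrist")[0]; cv2.imwrite("pics/w2.png",p)
```

```text
[ 0.50814327 -0.16110996  0.20605066] [-1.56340719 -0.27130352 -0.25914296] 7.75
```

View pics/w2.png

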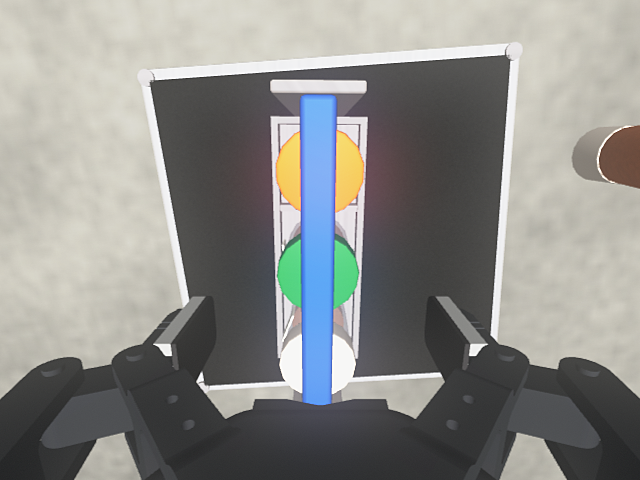

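The bar (u≈318) sits centred between the pads, which are at u 210 and 430. Closing now, in small finger steps.

Emit:
jog_arm(
  rows=[
    {"offset":[0,0,0],"dr":[0,0,0],"fingers":-0.5},
    {"offset":[0,0,0],"dr":[0,0,0],"fingers":0},
    {"offset":[0,0,0],"dr":[0,0,0],"fingers":0.3},
    {"offset":[0,0,0],"dr":[0,0,0],"fingers":0.5},
    {"offset":[0,0,0],"dr":[0,0,0],"fingers":0.6},
    {"offset":[0,0,0],"dr":[0,0,0],"fingers":0.7},
    {"offset":[0,0,0],"dr":[0,0,0],"fingers":0.8},
    {"offset":[0,0,0],"dr":[0,0,0],"fingers":1},
    {"offset":[0,0,0],"dr":[0,0,0],"fingers":1},
    {"offset":[0,0,0],"dr":[0,0,0],"fingers":1},
    {"offset":[0,0,0],"dr":[0,0,0],"fingers":1},
    {"offset":[0,0,0],"dr":[0,0,0],"fingers":1},
  ],
)

```text
time: 9.0
position: [0.5077, -0.1609, 0.2053]
orientation: [[0.091, 0.996, 0.0], [0.996, -0.091, 0.0], [0.0, 0.0, -1.0]]
force: [-2.1, 1.1, 4.4]
grip_width: 0.0111
```

Emit:
jog_arm(
  rows=[
    {"offset":[0,0,-0.2],"dr":[0,0,0],"fingers":1},
    {"offset":[0,0,-0.3],"dr":[0,0,0],"fingers":1},
    {"offset":[0,0,-0.5],"dr":[0,0,0],"fingers":1},
    {"offset":[0,0,-0.5],"dr":[0,0,0],"fingers":1},
    {"offset":[0,0,-0.5],"dr":[0,0,0],"fingers":1},
    {"offset":[0,0,0],"dr":[0,0,0],"fingers":1},
    {"offset":[0,0,0],"dr":[0,0,0],"fingers":1},
  ],
)

```text
time: 9.7
position: [0.5078, -0.1609, 0.2254]
orientation: [[0.091, 0.996, 0.0], [0.996, -0.091, -0.0], [-0.0, 0.0, -1.0]]
force: [0.1, -0.4, -6.1]
grip_width: 0.0107
```

The grip is holding: width is 11 mm and the load is about 5–6 N. Raising a further 8 cm.

Emit:
jog_arm(
  rows=[
    {"offset":[0,0,-0.5],"dr":[0,0,0],"fingers":1},
    {"offset":[0,0,-0.8],"dr":[0,0,0],"fingers":1},
    {"offset":[0,0,-1],"dr":[0,0,0],"fingers":1},
    {"offset":[0,0,-1],"dr":[0,0,0],"fingers":1},
    {"offset":[0,0,-1],"dr":[0,0,0],"fingers":1},
    {"offset":[0,0,-1],"dr":[0,0,0],"fingers":1},
    {"offset":[0,0,-1],"dr":[0,0,0],"fingers":1},
    {"offset":[0,0,-0.8],"dr":[0,0,0],"fingers":1},
    {"offset":[0,0,-0.6],"dr":[0,0,0],"fingers":1},
    {"offset":[0,0,-0.3],"dr":[0,0,0],"fingers":1},
    {"offset":[0,0,0],"dr":[0,0,0],"fingers":1},
    {"offset":[0,0,0],"dr":[0,0,0],"fingers":1},
  ],
)

```text
time: 10.9
position: [0.5076, -0.1609, 0.305]
orientation: [[0.091, 0.996, -0.001], [0.996, -0.091, 0.0], [0.0, -0.001, -1.0]]
force: [0.4, 0.0, -5.8]
grip_width: 0.0112
```

Emit:
jog_arm(
  rows=[
    {"offset":[0,0,0],"dr":[0,0,0],"fingers":1},
    {"offset":[0,0,0],"dr":[0,0,0],"fingers":1},
    {"offset":[0,0,0],"dr":[0,0,0],"fingers":1},
    {"offset":[0,0,0],"dr":[0,0,0],"fingers":1},
    {"offset":[0,0,0],"dr":[0,0,0],"fingers":1},
    {"offset":[0,0,0],"dr":[0,0,0],"fingers":1},
    {"offset":[0,0,0],"dr":[0,0,0],"fingers":1},
    {"offset":[0,0,0],"dr":[0,0,0],"fingers":1},
    {"offset":[0,0,0],"dr":[0,0,0],"fingers":1},
    {"offset":[0,0,0],"dr":[0,0,0],"fingers":1},
  ],
)

```text
time: 11.9
position: [0.5077, -0.1609, 0.3053]
orientation: [[0.091, 0.996, -0.0], [0.996, -0.091, 0.0], [0.0, -0.0, -1.0]]
force: [0.1, -0.0, -4.7]
grip_width: 0.0109
```

Run:
```python
from h import *
s=status.get_state();print(s["position"],s["force"],s["time"],s["grip_width"])
p,d,K,T=grab("side"); cv2.imwrite("pics/s4.png",cv2.resize(p[170:390,210:430],(600,600)))
p,d,K,T=grab("wrist"); H,S,V=cv2.split(cv2.cvtColor(p,cv2.COLOR_BGR2HSV)); q=((H>100)&(H<125)&(S>130))
P=cloud(d,K,T)[q];P=P[(P[:,2]>.25)&(P[:,2]<.35)];print("bar slope z per y",np.polyfit(P[:,1],P[:,2],1),np.ptp(P[:,1]))
```

```text
[ 0.50770863 -0.16092396  0.30528857] [ 0.13909234 -0.03986196 -4.68303639] 11.9 0.010923010856471663
bar slope z per y [-0.00212554  0.31395486] 0.1150056181505883
```

View pics/s4.png

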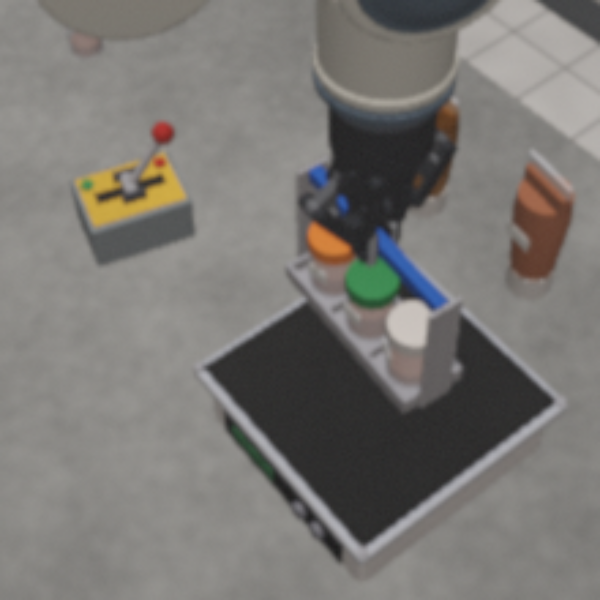

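The carrier is up and level with all three jars upright, and the toggle is off with its knob at crop pixel (163,132). Handing in.

```bash
python3 -c "
from bench import close_job; print(close_job())"
```

```text
the job is handed in; nothing more can be done
None
```

I flipped the isolator's toggle to off with the shut fingers. Then I gripped the carrier by the middle of its blue bar and lifted it 10 cm straight up. I handed the job in at about 12 s with the arm still holding it; the hand-in reports no verdict.

- **Toggle:** the last side picture shows the knob over at the red dot.
- **Hold:** the arm was steady, with a finger opening of 11 mm on the 12 mm bar and a load of about 4.7 N.
- **Level:** the bar's slope measured 0.002 rad along its length. I did not measure tilt the other way, but the carrier looked level in the picture.
- **Jars:** all three stood upright in their pockets.
- **Bystanders:** I touched none that I know of, and those in view in the last picture looked undisturbed. I did not re-measure their positions.

None of the checks I made failed. One early measurement, of the isolator's red dot, came from only 4 pixels and did not fit the others, so I ignored it.

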